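Stand the microscope over the riser's hidden beam

ROBOT

A 6-joint arm with a two-finger parallel gripper is mounted at the origin on the work surface. World frame = base frame: x ahead of the robot, y to its left, z up, the work surface at z = 0. Lengths are in m, angles in rad, forces in N, time in s.
With the tool pointing down it reaches from about 0.375 to 0.9 m from the base axis. Payload 3.1 kg.
Tool frame: the origin (TCP) lies midway between the tips of the shut fingers; the grasp point (between the pads) lies 19 mm behind it (robot.pinch_z is the distance from the TCP to the grasp point, in m); z points along the fingers, y is the line along which they close (so a half turn about z gives the same grasp; the last joint's range is limited). The gripper opens to 85 mm and grips with 20 to 120 N. Pads are 22 mm wide; open, the fingers measure 114 mm over their backs; the gripper's body (76 mm by 85 mm) begins 54 mm behind the grasp point. The pads swing forward as they close: fully open they stand 13 mm farther back than shut.
Start: joints at [0.989, 0.527, 1.433, -0, 1.181, -0.178], TCP at [0.246, 0.575, 0.231] pointing down, gripper open.
Joint ranges: [-3.08, 3.08], [-0.75, 2.2], [0.22, 2.44], [-1.43, 4.57], [0, 2.65], [-2.85, 2.85]. Speed limits (rad/s): [2.79, 2.79, 3.14, 3.14, 3.14, 3.14].

INTERFACE

Orientations are given as [roll, pitch, yaw] about the fixed x, y, z axes, in that order (R = Rz(yaw) Ry(pitch) Rx(roll)).
In Python, from plant import robot gives the robot as it stands.
- The arm moves only by the tool step_arm, never from a script. Its argument "rows" is a list of rows, each a list of 3 entries, a list of its own where there are three numbers: the shift along the tool's x, y, z in units of 25 mm (1.0 is 25 mm), then the turn, a rotation vector about the tool's x, y, z in degrees, then the opening, from 0 (shut) to 1 (fully open). A call has 1 to 10 rows; each row is the pose to reach, as a shift and turn from the pose commanded when the call began, along the tool's axes at that moment; what a row does not reach only later rows make up. A row lasts 1/12 s, in which the tool goes at most 41.7 mm and 7.16 degrees, less where a joint would pass 70% of its speed; a pose out of reach is approached as far as the arm can. A call with a gripper value outside its range is refused whole. The fingers move at their own pace and stop on an object; the grip force is fixed at half the most. Time passes only in rows, so rows that repeat a pose let the fingers close. It gives the time, the measured TCP pose, the force, the opening and the grip force at its end, in the units of the state.
- robot.observe(): the state, without advancing time (a new reading comes with each control period).
- robot.capture(name): name is "scene" or "side" or "wrist"; returns (picture, depth): 400x640x3 uint8, red, green, blue; 400x640 float32, m along the optical axis (not along the pixel's ray), 0 where there is no reading.
- robot.camera_params(name): a dict with "intrinsics" (3x3 intrinsics, pixels), "D" ([k1, k2, p1, p2, k3] as OpenCV has them; the pictures are not rectified), "R" (3x3) and "t" (3): a world point X has camera coordinates R X + t. Camera axes: x right, y down, z forward; pixel columns grow to the right and rows downward; lengths in m; the calibration is good to about 2 mm. A picture is of the moment at which its call begins: read the wrist's pose just before it. camera_params takes no time and is no camera call; for the wrist camera it gives the pose at the moment of the call.
- robot.hand_in(): hands the job in; it is judged then, once.
Trained networks look in the newest picture that a camera, given by its name, has taken for a name from the list of things; names that differ only in an ending like _2 or _b are one class to them, and where a whole thing is asked for, a point or a joint stands for the part that bears it (a point fixed in the world has none). Each returns a list of dicts, best first, with "score" (0 to 1); they miss things now and then, are a little off and sometimes report something else, mostly with a low value. They report only what shows in the picture. A call takes as long as a camera call. They do not tell look-alikes from the thing itself.
- robot.silhouettes(camera, query): "pixels" (400x640 bool, what is visible of it).
- robot.pinpoint(camera, query): "xyz" ([x, y, z] in m, in the coordinates of the camera as it stood for that picture, good to about 4 mm: a listed point, or the origin of a listed thing).
The state is a dict: "t": time; "qpos": joint angles; "joint_vel": joint speeds; "tau": joint torques, N m; "tcp_pos": TCP position; "tool_rot": TCP orientation; "force": force on the tool from outside, world axes, zero at the start; "torque": the same for the moment, N m; "finger_gap": finger opening in m; "gripper_force": force on a finger pad.
Only numpy, scipy, OpenCV 4.12 (cv2) and the standard library are available. Lean on these libraries where they do the work, as an engineer would, in place of code of your own. Each camera call takes 0.05 s, during which the arm holds its last target. There are 200 camera calls.

TASK

The blue slatted deck of the riser gives under load, except over one beam hidden beneath it. Feel for the beam by pressing gently along the slats with the fingertips, then pick up the microscope and stand it upright on the deck over the beam, where the deck does not sag, and let go of it only there. Go easy on the slats, and leave everything else on the bench where it is.

Things in the scene. Friction and masses are not known exactly. Their poses are not given: they have to be found in the camera images.
- riser: Fixed bench riser: aluminium frame 178 mm (its x) by 272 mm (its y), rim 64 mm high, round a deck of 20 blue round-topped slats. Origin: centre of its underside on the table; z up. Slats run along its x (150 mm) and lie every 12 mm along its y (240 mm in all), crests 70 mm above the table. Presses over 25 N by the arm or knocks over 60 N by the microscope harm it.
- deck_mid (a point): Middle of the deck at the level of the slats' crests (70 mm above the table); axes as the riser's: x along the slats, y across them, z up. Each slat sinks straight down on its own spring, about 0.3 N per mm, at most 12 mm; closed fingertips press two or three at once. Slats over the hidden beam give less than 1 mm.
- deck_end (a point): The +y end of the deck, 120 mm from its middle, at crest level, axes as deck_mid. Hidden under the slats is one steel beam, 26 mm wide, parallel to them and nearly as long; its centre line lies 20 to 78 mm from deck_mid along y, on either side. It cannot be seen. A microscope whose foot's middle is within 5 mm of that line stands level; elsewhere it sinks 2 to 4 mm or leans.
- microscope: Loose microscope, about 0.8 kg: round steel foot 68 mm across, 14 mm thick; above its middle an upright black tube 34 mm across, 55 to 140 mm up; 10 mm steel post to 126 mm height, 27 mm from the middle on its -x side. Origin: centre of the foot's underside, z up. Grip the tube from above along its y, 115 mm up.
- phone: Red mobile phone lying flat, 75 x 150 x 9 mm, bystander, loose. Leave it alone.
- battery: Black flat phone battery, 40 x 90 x 6 mm, bystander, loose. Leave it alone.
- bottle: White bottle with yellow cap, 44 mm across, 120 mm tall, bystander, loose. Leave it alone.
- screwdriver: Orange-handled screwdriver lying on the table, bystander, loose. Leave it alone.
- pot: Small glass cup, 60 mm across, 70 mm tall, bystander, loose. Leave it alone.
Things that resemble listed ones, but are neither listed nor needed, are in the scene too. There is more than one size of the microscope; the one meant has the size given above.

How it is judged:
By the outcome, as a careful person would: the job done as asked, in the order asked, and still so for the second after the job is handed in, with the robot touching nothing.
It also fails if it takes over 64 s, if anything falls off the work surface, if the arm or the gripper's body presses on something with over 40 N, if the wrist force passes 120 N, or if a joint passes its speed limit or range.

## Working session

There is one attempt and no reset: what is moved stays moved. The work goes in short steps, Python scripts to look and compute and a tool call to move; the robot and the scene stay as the last step left them, time stands still between calls to the robot, and variables do not carry over. Pictures are saved under pics/ and viewed, at most 10 in all, crops included, and the job is handed in when it is done.

Besides the shell and the picture viewer there is one more tool, called after "Call:" as name(argument=value, ...), one argument or row to a line, values as JSON. step_arm: Moves the arm, as the interface text tells. Its arguments: {"type":"object","properties":{"rows":{"type":"array"}},"required":["rows"]}

```bash
mkdir -p pics; ls
cat > h.py <<'E'
import numpy as np, cv2
from plant import robot
def shot(c,name=None):
    p=robot.camera_params(c); im,d=robot.capture(c)
    if name: cv2.imwrite(f'pics/{name}.png',im[:,:,::-1])
    return p,im,d
def w(p,c): return np.array(p['R']).T@(np.array(c)-np.array(p['t']))
def cloud(p,d,mask):
    v,u=np.where(mask&(d>0)); z=d[v,u]
    n=cv2.undistortPoints(np.c_[u,v].astype(float).reshape(-1,1,2),np.array(p['intrinsics']),np.array(p['D'])).reshape(-1,2)
    return (np.c_[n*z[:,None],z]-np.array(p['t']))@np.array(p['R'])
E
python3 - <<'E'
from h import *
np.set_printoptions(precision=4,suppress=True)
for c in ['scene','side']:
    p,im,d=shot(c,c)
    for q in ['riser','deck_mid','deck_end','microscope']:
        for r in robot.pinpoint(c,q): print(c,q,round(r['score'],2),w(p,r['xyz']))
    for q in ['microscope','riser']:
        for r in robot.silhouettes(c,q):
            m=r['pixels']; P=cloud(p,d,m); v,u=np.where(m)
            print(c,q,round(r['score'],2),'px',u.mean(),v.mean(),m.sum(),np.percentile(P,[1,50,99],axis=0).tolist() if len(P) else '')
a=cv2.imread('pics/scene.png');b=cv2.imread('pics/side.png')
E
```

```text
pics
scene riser 0.95 [ 0.5811  0.2024 -0.0021]
scene deck_mid 0.66 [0.5777 0.2042 0.0764]
scene deck_end 0.74 [0.5751 0.3246 0.0683]
scene microscope 0.81 [ 0.4428 -0.2277 -0.0017]
scene microscope 0.81 [ 0.5696 -0.3375  0.0024]
scene microscope 0.79 [ 0.5437 -0.205  -0.0007]
scene microscope 0.95 px 253.88478260869564 190.35434782608695 460 [[0.5193434012940598, -0.23346063534870815, 0.006669237226359096], [0.5556483069729267, -0.20152869156876693, 0.018159692161132456], [0.5795838628586681, -0.17609538716461487, 0.142523694014719]]
scene microscope 0.71 px 258.62172284644197 167.01498127340824 267 [[0.42500003333035125, -0.24314811433030992, 0.00044776664297899345], [0.4535689520877939, -0.2237363968571541, 0.05596091978039294], [0.46912292247334575, -0.20256556219506167, 0.11030240172024396]]
scene microscope 0.66 px 211.5499557913351 183.69053934571176 1131 [[0.53848857681278, -0.3765407686683021, 0.004462893327925609], [0.5847605820288131, -0.3288102684969558, 0.08540533243359986], [0.6217056807011307, -0.28893517795060436, 0.20160734461082133]]
scene microscope 0.32 px 301.299
[... 1393 characters left out ...]
150469, -0.2530971668469089, 0.00017103647201620258], [0.4482660378754736, -0.23601221507046077, 0.03458771053534298], [0.47782352142699475, -0.17704685751458177, 0.11086329606779674]]
side microscope 0.64 px 335.064128256513 248.84969939879758 499 [[0.5175422205762825, -0.24017384771337352, 0.0070959540506499025], [0.5441849722949846, -0.21645756308551112, 0.061911515437938366], [0.5791580355314191, -0.1864353553730836, 0.1438550332645684]]
side riser 0.59 px 308.23556664290805 168.08125445473985 2806 [[0.49100465731265586, 0.06578179942320773, 0.00861132609993068], [0.5740180025342905, 0.16176242827936782, 0.06957436362748672], [0.6661998935593257, 0.3369679122352644, 0.07691806161759099]]
```

View pics/scene.png

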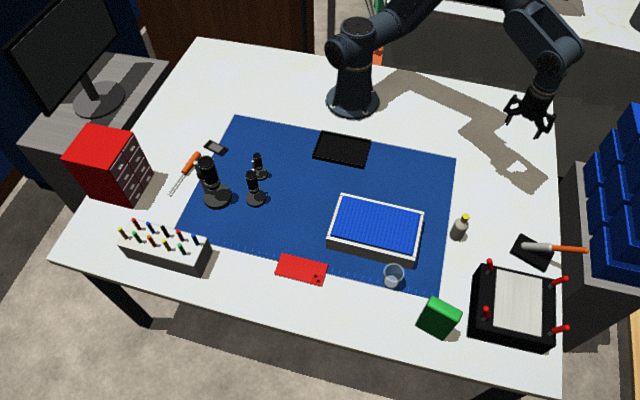

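View pics/side.png

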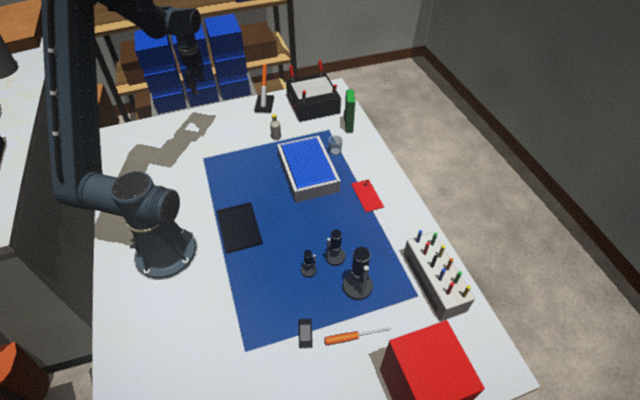

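Run:
```python
from h import *
a=cv2.imread('pics/scene.png')[130:240,170:300];b=cv2.imread('pics/side.png')[200:310,280:410]
cv2.imwrite('pics/crop.png',np.vstack([cv2.resize(x,None,fx=2.7,fy=2.7,interpolation=cv2.INTER_CUBIC) for x in (a,b)]))
# riser yaw from top points
np.set_printoptions(precision=4,suppress=True)
for c in ['scene','side']:
    p,im,d=shot(c); P=cloud(p,d,np.ones(d.shape,bool)); 
    s=(abs(P[:,0]-.58)<.14)&(abs(P[:,1]-.204)<.19)&(P[:,2]>.055)&(P[:,2]<.08); Q=P[s]
    print(c,len(Q),cv2.minAreaRect(Q[:,:2].astype(np.float32)*1000))
    hsv=cv2.cvtColor(im,cv2.COLOR_RGB2HSV); m=(hsv[...,0]>95)&(hsv[...,0]<130)&(hsv[...,1]>100)
    B=cloud(p,d,m); B=B[(abs(B[:,0]-.58)<.14)&(abs(B[:,1]-.204)<.19)&(B[:,2]>.05)&(B[:,2]<.085)]
    print(len(B),cv2.minAreaRect(B[:,:2].astype(np.float32)*1000),np.median(B,0))
print(robot.observe())
```

```text
scene 4552 ((602.0349731445312, 203.160888671875), (274.43450927734375, 227.99319458007812), 87.91280364990234)
3533 ((608.0755004882812, 202.87599182128906), (251.62196350097656, 213.7486572265625), 88.86177062988281) [0.5839 0.2068 0.0687]
side 2371 ((604.1868896484375, 205.27894592285156), (284.7308349609375, 226.55030822753906), 88.60401916503906)
1734 ((606.9680786132812, 200.01104736328125), (249.0870361328125, 208.322265625), 87.17908477783203) [0.5786 0.1895 0.0716]
{'t': 0.8, 'qpos': array([ 0.9885,  0.5274,  1.4327,  0.    ,  1.1814, -0.1785]), 'joint_vel': array([ 0.0008,  0.0003,  0.0017,  0.0008,  0.0025, -0.0001]), 'tau': array([ -0.0003, -44.226 , -17.8416,  -0.0004,   0.0007,   0.    ]), 'tcp_pos': array([0.2455, 0.5747, 0.2314]), 'tool_rot': array([3.1415, 0.    , 2.7378]), 'force': array([ 0.6753, -0.368 ,  0.1797]), 'torque': array([-0.0081,  0.0129, -0.0607]), 'gripper_force': 0.0, 'finger_gap': 0.08563802846944459}
```

The scene picture shows three look-alike microscopes: small (258,167), about 110 mm tall; medium (255,188), about 143 mm; large (213,183), about 203 mm. The medium one matches the 140 mm description. In the side picture it stands at (335,247). The riser is at (375,228) in the scene picture. Next I check the crop.

View pics/crop.png

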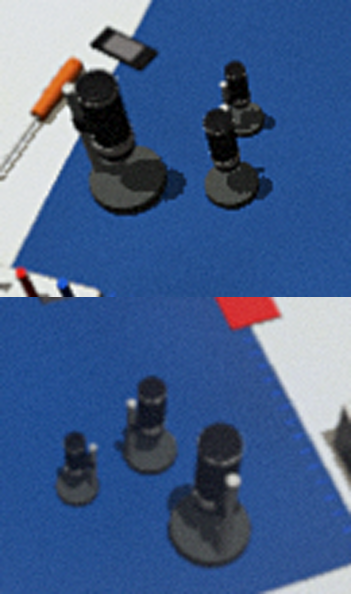

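```bash
cat >> h.py <<'E'
from scipy.spatial.transform import Rotation as Ro
def go(xyz,yaw,frm=None):
    """shift (units) and turn (deg) from the present/commanded pose to a tool-down pose"""
    o=robot.observe(); p0,r0=frm if frm else (o['tcp_pos'],o['tool_rot'])
    R0=Ro.from_euler('xyz',r0); R1=Ro.from_euler('xyz',[np.pi,0,yaw])
    print('shift',np.round(R0.inv().apply(np.array(xyz)-p0)/.025,2),'turn',np.round((R0.inv()*R1).as_rotvec(degrees=True),1))
E
python3 -c "
from h import *
go([.55,.20,.33],np.pi)"
```

```text
shift [-17.09  -9.    -3.95] turn [  0.    0.  -23.1]
```

The crop confirms the choice. The medium microscope is at (230,155) in the top half and (150,430) in the lower half, with its post to the left of the tube in the side view. I move above the riser first.

Call:
step_arm(
  rows=[
    [[-8, -4, -4], [0, 0, -12], 0],
    [[-17.1, -9, -4], [0, 0, -23.1], 0],
    [[-17.1, -9, -4], [0, 0, -23.1], 0],
    [[-17.1, -9, -4], [0, 0, -23.1], 0],
    [[-17.1, -9, -4], [0, 0, -23.1], 0],
    [[-17.1, -9, -4], [0, 0, -23.1], 0],
    [[-17.1, -9, -4], [0, 0, -23.1], 0],
    [[-17.1, -9, -4], [0, 0, -23.1], 0],
    [[-17.1, -9, -4], [0, 0, -23.1], 0],
    [[-17.1, -9, -4], [0, 0, -23.1], 0],
  ],
)

```text
t: 1.63
tcp_pos: [0.4999, 0.2614, 0.3168]
tool_rot: [3.141, 0.0, 3.141]
force: [0.6, 0.4, 0.3]
finger_gap: 0.0
gripper_force: 0.0
```

Call:
step_arm(
  rows=[
    [[0, 0, 0], [0, 0, 0], 0],
    [[0, 0, 0], [0, 0, 0], 0],
    [[0, 0, 0], [0, 0, 0], 0],
  ],
)

```text
t: 1.88
tcp_pos: [0.4986, 0.263, 0.3159]
tool_rot: [3.141, -0.001, 3.14]
force: [0.2, 0.9, -0.2]
finger_gap: -0.0003
gripper_force: 0.0
```

```bash
cat > m.py <<'E'
from h import *
import sys
np.set_printoptions(precision=4,suppress=True)
def pins(tag):
    o=robot.observe(); print(o['t'],o['tcp_pos'],o['tool_rot'],o['force'])
    p,im,d=shot('wrist',tag)
    for q in ['riser','deck_mid','deck_end']:
        for r in robot.pinpoint('wrist',q): print(q,round(r['score'],2),w(p,r['xyz']))
    P=cloud(p,d,np.ones(d.shape,bool))
    hsv=cv2.cvtColor(im,cv2.COLOR_RGB2HSV); m=(hsv[...,0]>95)&(hsv[...,0]<130)&(hsv[...,1]>100)
    B=cloud(p,d,m); B=B[(abs(B[:,0]-.58)<.11)&(abs(B[:,1]-.204)<.15)&(B[:,2]>.055)&(B[:,2]<.085)]
    if len(B): print('blue',len(B),cv2.minAreaRect(B[:,:2].astype(np.float32)*1000),np.percentile(B,[1,50,99],axis=0))
pins(sys.argv[1])
E
python3 m.py w1
```

```text
1.8833 [0.4986 0.263  0.3159] [ 3.1413 -0.0011  3.14  ] [ 0.2016  0.8956 -0.194 ]
riser 0.87 [0.5841 0.2063 0.0055]
deck_mid 0.64 [0.5787 0.2038 0.0666]
deck_end 0.69 [0.5812 0.3204 0.0751]
blue 16298 ((582.1444702148438, 204.6529083251953), (250.2640838623047, 153.6193084716797), 89.09857177734375) [[0.5054 0.0833 0.0636]
 [0.5674 0.1968 0.0687]
 [0.6516 0.3269 0.0706]]
```

Call:
step_arm(
  rows=[
    [[-3.3, -2.32, 4], [0, 0, 0.9], 0],
    [[-3.3, -2.32, 6], [0, 0, 0.9], 0],
    [[-3.3, -2.32, 8], [0, 0, 0.9], 0],
    [[-3.3, -2.32, 9.0], [0, 0, 0.9], 0],
    [[-3.3, -2.32, 9.2], [0, 0, 0.9], 0],
    [[-3.3, -2.32, 9.2], [0, 0, 0.9], 0],
    [[-3.3, -2.32, 9.2], [0, 0, 0.9], 0],
    [[-3.3, -2.32, 9.2], [0, 0, 0.9], 0],
    [[-3.3, -2.32, 9.2], [0, 0, 0.9], 0],
  ],
)

```text
t: 2.83
tcp_pos: [0.5816, 0.2062, 0.0872]
tool_rot: [3.141, 0.001, 3.126]
force: [0.4, -0.5, 0.4]
finger_gap: 0.0001
gripper_force: 0.0
```

Call:
step_arm(
  rows=[
    [[0, 0, 0.1], [0, 0, 0], 0],
    [[0, 0, 0.2], [0, 0, 0], 0],
    [[0, 0, 0.3], [0, 0, 0], 0],
    [[0, 0, 0.4], [0, 0, 0], 0],
    [[0, 0, 0.4], [0, 0, 0], 0],
  ],
)

```text
t: 3.25
tcp_pos: [0.5814, 0.2053, 0.0767]
tool_rot: [3.141, 0.001, 3.126]
force: [-1.3, -0.1, 0.5]
finger_gap: 0.0
gripper_force: 0.0
```

Call:
step_arm(
  rows=[
    [[0, 0, 0.1], [0, 0, 0], 0],
    [[0, 0, 0.2], [0, 0, 0], 0],
    [[0, 0, 0.3], [0, 0, 0], 0],
    [[0, 0, 0.3], [0, 0, 0], 0],
  ],
)

```text
t: 3.58
tcp_pos: [0.5815, 0.205, 0.0682]
tool_rot: [3.142, -0.0, 3.125]
force: [0.3, -0.5, 1.3]
finger_gap: 0.0002
gripper_force: 0.7
```

Call:
step_arm(
  rows=[
    [[0, 0, 0.06], [0, 0, 0], 0],
    [[0, 0, 0.12], [0, 0, 0], 0],
    [[0, 0, 0.12], [0, 0, 0], 0],
    [[0, 0, 0.12], [0, 0, 0], 0],
  ],
)

```text
t: 3.92
tcp_pos: [0.5816, 0.2051, 0.0658]
tool_rot: [-3.142, 0.0, 3.125]
force: [-1.4, 0.0, 3.5]
finger_gap: -0.0001
gripper_force: 1.5
```

Call:
step_arm(
  rows=[
    [[0, 0, -0.5], [0, 0, 0], 0],
    [[0, 0.6, -0.5], [0, 0, 0], 0],
    [[0, 1.2, -0.5], [0, 0, 0], 0],
    [[0, 1.2, -0.35], [0, 0, 0], 0],
    [[0, 1.2, -0.22], [0, 0, 0], 0],
    [[0, 1.2, -0.15], [0, 0, 0], 0],
    [[0, 1.2, -0.1], [0, 0, 0], 0],
    [[0, 1.2, -0.08], [0, 0, 0], 0],
    [[0, 1.2, -0.08], [0, 0, 0], 0],
    [[0, 1.2, -0.08], [0, 0, 0], 0],
  ],
)

```text
t: 4.75
tcp_pos: [0.5817, 0.2349, 0.0676]
tool_rot: [-3.142, -0.001, 3.125]
force: [-2.3, 0.5, 2.6]
finger_gap: -0.0001
gripper_force: 1.0
```

Call:
step_arm(
  rows=[
    [[0, 0, -0.4], [0, 0, 0], 0],
    [[0, 0.4, -0.4], [0, 0, 0], 0],
    [[0, 0.8, -0.4], [0, 0, 0], 0],
    [[0, 0.8, -0.25], [0, 0, 0], 0],
    [[0, 0.8, -0.14], [0, 0, 0], 0],
    [[0, 0.8, -0.07], [0, 0, 0], 0],
    [[0, 0.8, -0.03], [0, 0, 0], 0],
    [[0, 0.8, 0], [0, 0, 0], 0],
    [[0, 0.8, 0], [0, 0, 0], 0],
    [[0, 0.8, 0], [0, 0, 0], 0],
  ],
)

```text
t: 5.58
tcp_pos: [0.5821, 0.255, 0.0677]
tool_rot: [3.142, -0.001, 3.125]
force: [-0.6, 1.2, 1.8]
finger_gap: -0.0001
gripper_force: 1.0
```

Call:
step_arm(
  rows=[
    [[0, 0, -0.4], [0, 0, 0], 0],
    [[0, 0.4, -0.4], [0, 0, 0], 0],
    [[0, 0.8, -0.4], [0, 0, 0], 0],
    [[0, 0.8, -0.25], [0, 0, 0], 0],
    [[0, 0.8, -0.14], [0, 0, 0], 0],
    [[0, 0.8, -0.07], [0, 0, 0], 0],
    [[0, 0.8, -0.03], [0, 0, 0], 0],
    [[0, 0.8, 0], [0, 0, 0], 0],
    [[0, 0.8, 0], [0, 0, 0], 0],
    [[0, 0.8, 0], [0, 0, 0], 0],
  ],
)

```text
t: 6.42
tcp_pos: [0.5824, 0.275, 0.0676]
tool_rot: [-3.142, -0.001, 3.125]
force: [-0.8, 0.3, 2.2]
finger_gap: 0.0001
gripper_force: 0.9
```

Call:
step_arm(
  rows=[
    [[0, 0, -0.5], [0, 0, 0], 0],
    [[0, -1.3, -0.5], [0, 0, 0], 0],
    [[0, -2.6, -0.5], [0, 0, 0], 0],
    [[0, -4.0, -0.5], [0, 0, 0], 0],
    [[0, -4.0, -0.3], [0, 0, 0], 0],
    [[0, -4.0, -0.16], [0, 0, 0], 0],
    [[0, -4.0, -0.1], [0, 0, 0], 0],
    [[0, -4.0, -0.06], [0, 0, 0], 0],
    [[0, -4.0, -0.04], [0, 0, 0], 0],
    [[0, -4.0, -0.04], [0, 0, 0], 0],
  ],
)

```text
t: 7.25
tcp_pos: [0.5811, 0.176, 0.0687]
tool_rot: [-3.141, 0.0, 3.127]
force: [0.6, -1.1, 0.9]
finger_gap: -0.0001
gripper_force: 0.5
```

Call:
step_arm(
  rows=[
    [[0, 0, -0.36], [0, 0, 0], 0],
    [[0, -0.4, -0.36], [0, 0, 0], 0],
    [[0, -0.8, -0.36], [0, 0, 0], 0],
    [[0, -0.8, -0.2], [0, 0, 0], 0],
    [[0, -0.8, -0.1], [0, 0, 0], 0],
    [[0, -0.8, -0.06], [0, 0, 0], 0],
    [[0, -0.8, -0.03], [0, 0, 0], 0],
    [[0, -0.8, 0], [0, 0, 0], 0],
    [[0, -0.8, 0], [0, 0, 0], 0],
    [[0, -0.8, 0], [0, 0, 0], 0],
  ],
)

```text
t: 8.08
tcp_pos: [0.5804, 0.1545, 0.0697]
tool_rot: [-3.14, -0.001, 3.126]
force: [-3.1, -2.8, 9.9]
finger_gap: -0.0001
gripper_force: 4.7
```

Call:
step_arm(
  rows=[
    [[0, 0, -0.3], [0, 0, 0], 0],
    [[0, 0.56, -0.3], [0, 0, 0], 0],
    [[0, 0.56, -0.2], [0, 0, 0], 0],
    [[0, 0.56, -0.1], [0, 0, 0], 0],
    [[0, 0.56, -0.06], [0, 0, 0], 0],
    [[0, 0.56, -0.03], [0, 0, 0], 0],
    [[0, 0.56, 0], [0, 0, 0], 0],
    [[0, 0.56, 0], [0, 0, 0], 0],
    [[0, 0.56, 0], [0, 0, 0], 0],
  ],
)

```text
t: 8.83
tcp_pos: [0.5807, 0.169, 0.0685]
tool_rot: [3.142, -0.001, 3.125]
force: [-0.7, 1.0, 0.1]
finger_gap: 0.0001
gripper_force: 0.6
```

Call:
step_arm(
  rows=[
    [[0, 0, -0.3], [0, 0, 0], 0],
    [[0, -0.24, -0.3], [0, 0, 0], 0],
    [[0, -0.24, -0.2], [0, 0, 0], 0],
    [[0, -0.24, -0.1], [0, 0, 0], 0],
    [[0, -0.24, -0.06], [0, 0, 0], 0],
    [[0, -0.24, -0.03], [0, 0, 0], 0],
    [[0, -0.24, 0], [0, 0, 0], 0],
    [[0, -0.24, 0], [0, 0, 0], 0],
    [[0, -0.24, 0], [0, 0, 0], 0],
  ],
)

```text
t: 9.58
tcp_pos: [0.5807, 0.163, 0.0686]
tool_rot: [-3.141, -0.0, 3.125]
force: [-0.8, -1.3, 1.6]
finger_gap: 0.0004
gripper_force: 0.6
```

Call:
step_arm(
  rows=[
    [[0, 0, -0.3], [0, 0, 0], 0],
    [[0, -1.12, -0.3], [0, 0, 0], 0],
    [[0, -1.12, -0.2], [0, 0, 0], 0],
    [[0, -1.12, -0.1], [0, 0, 0], 0],
    [[0, -1.12, -0.06], [0, 0, 0], 0],
    [[0, -1.12, -0.03], [0, 0, 0], 0],
    [[0, -1.12, 0], [0, 0, 0], 0],
    [[0, -1.12, 0], [0, 0, 0], 0],
    [[0, -1.12, 0], [0, 0, 0], 0],
  ],
)

```text
t: 10.33
tcp_pos: [0.5803, 0.1355, 0.0697]
tool_rot: [-3.141, 0.0, 3.127]
force: [-2.0, -1.7, 6.4]
finger_gap: -0.0002
gripper_force: 3.7
```

Call:
step_arm(
  rows=[
    [[0, 0, -0.3], [0, 0, 0], 0],
    [[0, -0.24, -0.3], [0, 0, 0], 0],
    [[0, -0.24, -0.2], [0, 0, 0], 0],
    [[0, -0.24, -0.1], [0, 0, 0], 0],
    [[0, -0.24, -0.06], [0, 0, 0], 0],
    [[0, -0.24, -0.03], [0, 0, 0], 0],
    [[0, -0.24, 0], [0, 0, 0], 0],
    [[0, -0.24, 0], [0, 0, 0], 0],
    [[0, -0.24, 0], [0, 0, 0], 0],
  ],
)

```text
t: 11.08
tcp_pos: [0.58, 0.1291, 0.0697]
tool_rot: [-3.141, -0.0, 3.126]
force: [-2.7, -0.5, 10.4]
finger_gap: -0.0001
gripper_force: 5.2
```

Call:
step_arm(
  rows=[
    [[0, 0, -0.3], [0, 0, 0], 0],
    [[0, -0.24, -0.3], [0, 0, 0], 0],
    [[0, -0.24, -0.2], [0, 0, 0], 0],
    [[0, -0.24, -0.1], [0, 0, 0], 0],
    [[0, -0.24, -0.06], [0, 0, 0], 0],
    [[0, -0.24, -0.03], [0, 0, 0], 0],
    [[0, -0.24, 0], [0, 0, 0], 0],
    [[0, -0.24, 0], [0, 0, 0], 0],
    [[0, -0.24, 0], [0, 0, 0], 0],
  ],
)

```text
t: 11.83
tcp_pos: [0.5799, 0.1229, 0.0697]
tool_rot: [-3.141, -0.0, 3.126]
force: [-2.1, -0.7, 11.5]
finger_gap: -0.0002
gripper_force: 5.5
```

Call:
step_arm(
  rows=[
    [[0, 0, -0.3], [0, 0, 0], 0],
    [[0, -0.24, -0.3], [0, 0, 0], 0],
    [[0, -0.24, -0.2], [0, 0, 0], 0],
    [[0, -0.24, -0.1], [0, 0, 0], 0],
    [[0, -0.24, -0.06], [0, 0, 0], 0],
    [[0, -0.24, -0.03], [0, 0, 0], 0],
    [[0, -0.24, 0], [0, 0, 0], 0],
    [[0, -0.24, 0], [0, 0, 0], 0],
    [[0, -0.24, 0], [0, 0, 0], 0],
  ],
)

```text
t: 12.58
tcp_pos: [0.5798, 0.1169, 0.0694]
tool_rot: [-3.141, -0.001, 3.126]
force: [-2.7, -0.0, 9.8]
finger_gap: -0.0002
gripper_force: 4.6
```

Call:
step_arm(
  rows=[
    [[0, 0, -0.3], [0, 0, 0], 0],
    [[0, -0.24, -0.3], [0, 0, 0], 0],
    [[0, -0.24, -0.2], [0, 0, 0], 0],
    [[0, -0.24, -0.1], [0, 0, 0], 0],
    [[0, -0.24, -0.06], [0, 0, 0], 0],
    [[0, -0.24, -0.03], [0, 0, 0], 0],
    [[0, -0.24, 0], [0, 0, 0], 0],
    [[0, -0.24, 0], [0, 0, 0], 0],
    [[0, -0.24, 0], [0, 0, 0], 0],
  ],
)

```text
t: 13.33
tcp_pos: [0.5797, 0.1111, 0.0685]
tool_rot: [-3.142, -0.001, 3.125]
force: [-0.2, 0.0, 1.5]
finger_gap: 0.0002
gripper_force: 0.5
```

Call:
step_arm(
  rows=[
    [[0, 0, -0.3], [0, 0, 0], 0],
    [[0, 1.68, -0.3], [0, 0, 0], 0],
    [[0, 1.68, -0.2], [0, 0, 0], 0],
    [[0, 1.68, -0.2], [0, 0, 0], 0],
    [[0, 1.68, -0.1], [0, 0, 0], 0],
    [[0, 1.68, -0.06], [0, 0, 0], 0],
    [[0, 1.68, -0.03], [0, 0, 0], 0],
    [[0, 1.68, 0], [0, 0, 0], 0],
    [[0, 1.68, 0], [0, 0, 0], 0],
    [[0, 1.68, 0], [0, 0, 0], 0],
  ],
)

```text
t: 14.17
tcp_pos: [0.5806, 0.1525, 0.0698]
tool_rot: [3.141, -0.0, 3.124]
force: [-1.7, 1.3, 8.4]
finger_gap: -0.0001
gripper_force: 3.7
```

Call:
step_arm(
  rows=[
    [[0, 0, -0.3], [0, 0, 0], 0],
    [[0, 0.26, -0.3], [0, 0, 0], 0],
    [[0, 0.26, -0.2], [0, 0, 0], 0],
    [[0, 0.26, -0.1], [0, 0, 0], 0],
    [[0, 0.26, -0.06], [0, 0, 0], 0],
    [[0, 0.26, -0.03], [0, 0, 0], 0],
    [[0, 0.26, 0], [0, 0, 0], 0],
    [[0, 0.26, 0], [0, 0, 0], 0],
    [[0, 0.26, 0], [0, 0, 0], 0],
  ],
)

```text
t: 14.92
tcp_pos: [0.5805, 0.1595, 0.0691]
tool_rot: [-3.141, -0.001, 3.125]
force: [-2.2, -0.3, 6.5]
finger_gap: 0.0
gripper_force: 3.0
```

The beam is on the −y side. The block of stiff slats is centred at y≈0.138, about 67 mm from the middle. I now go above the microscope with the gripper open.

Call:
step_arm(
  rows=[
    [[0, 0, -1.5], [0, 0, 0], 0.5],
    [[0, 0, -3.1], [0, 0, 0], 1],
    [[0, 0, -4.7], [0, 0, 0], 1],
    [[1, -1, -6.2], [0, 0, 0], 1],
    [[2.4, -2.2, -7.5], [0, 0, 0], 1],
    [[2.4, -3.5, -8.5], [0, 0, 0], 1],
    [[2.4, -5, -9.3], [0, 0, 0], 1],
    [[2.4, -6.6, -9.8], [0, 0, 0], 1],
    [[2.4, -8.2, -10], [0, 0, 0], 1],
    [[2.4, -9.8, -10], [0, 0, 0], 1],
  ],
)

```text
t: 15.75
tcp_pos: [0.5174, -0.0697, 0.3196]
tool_rot: [-3.14, 0.004, 3.126]
force: [0.9, -1.0, 1.0]
finger_gap: 0.0853
gripper_force: 0.0
```

Call:
step_arm(
  rows=[
    [[0, -4.6, 0], [0, 0, 0], 1],
    [[0, -4.6, 0], [0, 0, 0], 1],
    [[0, -4.6, 0], [0, 0, 0], 1],
    [[0, -4.6, 0], [0, 0, 0], 1],
    [[0, -4.6, 0], [0, 0, 0], 1],
    [[0, -4.6, 0], [0, 0, 0], 1],
  ],
)

```text
t: 16.25
tcp_pos: [0.5147, -0.1824, 0.3169]
tool_rot: [3.14, -0.001, 3.125]
force: [-0.0, 0.2, 0.3]
finger_gap: 0.0856
gripper_force: 0.0
```

```bash
cat > m2.py <<'E'
from h import *
import sys
np.set_printoptions(precision=4,suppress=True)
o=robot.observe(); print(o['t'],o['tcp_pos'],o['tool_rot'],o['qpos'])
p,im,d=shot('wrist',sys.argv[1])
print('cam',-np.array(p['R']).T@p['t'])
for r in robot.pinpoint('wrist','microscope'): print('pin',round(r['score'],2),w(p,r['xyz']))
for r in robot.silhouettes('wrist','microscope'):
    m=r['pixels']; P=cloud(p,d,m); v,u=np.where(m); 
    if not len(P): continue
    P=P[abs(P[:,1]-np.median(P[:,1]))<.1]
    for n,a,b in (('foot',.009,.019),('top',.130,.15),('mid',.10,.130)):
        Q=P[(P[:,2]>a)&(P[:,2]<b)]
        if len(Q)>10: print(round(r['score'],2),int(u.mean()),int(v.mean()),n,len(Q),cv2.minEnclosingCircle(Q[:,:2].astype(np.float32)),Q.mean(0))
E
python3 m2.py w2
```

```text
16.25 [ 0.5147 -0.1824  0.3169] [ 3.1401 -0.0014  3.1247] [-0.5457  0.3287  1.5199  0.0006  1.295  -2.0998]
cam [ 0.4352 -0.1799  0.4586]
pin 0.77 [ 0.5784 -0.3336 -0.0012]
pin 0.58 [ 0.4502 -0.2258 -0.0022]
0.69 289 109 foot 441 ((0.44798365235328674, -0.22687500715255737), 0.025990698486566544) [ 0.445  -0.2189  0.0101]
0.69 289 109 mid 452 ((0.44795331358909607, -0.22690430283546448), 0.013633985072374344) [ 0.4477 -0.2264  0.1064]
0.57 200 218 foot 1102 ((0.5781840085983276, -0.33409732580184937), 0.04813370853662491) [ 0.5681 -0.3248  0.0178]
0.57 200 218 top 428 ((0.5763368010520935, -0.3434787392616272), 0.03344017267227173) [ 0.5664 -0.3291  0.14  ]
0.57 200 218 mid 590 ((0.5766550302505493, -0.3437158465385437), 0.03434830531477928) [ 0.5661 -0.3288  0.1158]
```

View pics/w2.png

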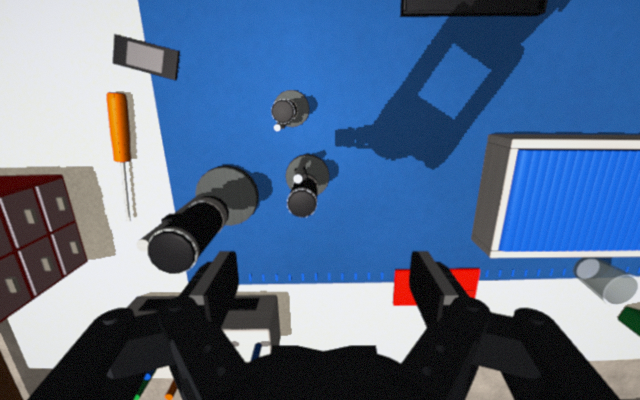

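The wrist picture shows the wanted microscope at (303,185), with its tube top at (302,203) and the bright post end at (298,179) on the robot's side. The small microscope is at (288,108) and the large one at (200,215). I measure ours from the depth cloud.

```bash
cat > m3.py <<'E'
from h import *
np.set_printoptions(precision=4,suppress=True)
def meas(cam,c=(.549,-.206)):
    p,im,d=shot(cam); v,u=np.where(d>0); P=cloud(p,d,d>0); br=im[v,u].min(1)
    s=np.hypot(P[:,0]-c[0],P[:,1]-c[1])<.055; P=P[s]; br=br[s]
    for n,a,b in (('foot',.010,.018),('top',.132,.15),('tube',.07,.13)):
        Q=P[(P[:,2]>a)&(P[:,2]<b)]
        if len(Q)>5: print(cam,n,len(Q),cv2.minEnclosingCircle(Q[:,:2].astype(np.float32)),np.percentile(Q,[2,50,98],axis=0).tolist())
    Q=P[(br>110)&(P[:,2]>.06)]
    if len(Q): print(cam,'post bright',len(Q),np.median(Q,0),np.percentile(Q[:,2],[5,95]))
    for r in robot.pinpoint(cam,'microscope'): print('pin',round(r['score'],2),w(p,r['xyz']))
if __name__=='__main__':
    for k in ['wrist','scene','side']: meas(k)
E
python3 m3.py
```

```text
wrist foot 779 ((0.5496595501899719, -0.20652873814105988), 0.03396763652563095) [[0.5178590707935407, -0.2378015009090694, 0.011029596160197316], [0.5401102720661303, -0.19592455573822987, 0.013030381591503144], [0.57194583030764, -0.17497615799702207, 0.015004172487456401]]
wrist top 693 ((0.5493213534355164, -0.20667622983455658), 0.01762351207435131) [[0.5329642994572678, -0.22191102641024588, 0.13411519102739805], [0.5473413521960184, -0.2063647877971575, 0.1388051641290499], [0.5633810683485473, -0.1911563627251446, 0.1404902325283179]]
wrist tube 457 ((0.5357311964035034, -0.2039618194103241), 0.02058739960193634) [[0.5178533833595413, -0.22002518664350526, 0.07396549039687576], [0.5330315249455838, -0.20605735081569168, 0.10552171233242728], [0.5474096705969124, -0.19011912449436205, 0.12756015506602425]]
wrist post bright 226 [ 0.5062 -0.2101  0.3668] [0.1233 0.397 ]
pin 0.89 [ 0.5778 -0.3329  0.0016]
pin 0.69 [ 0.4506 -0.2278 -0.0004]
scene foot 196 ((0.5490537285804749, -0.20637740194797516), 0.03595217689871788) [[0.5188189140520554, -0.23755121094427425, 0.01059185486817
[... 1109 characters left out ...]
, 0.017895589412071238]]
side top 89 ((0.548521101474762, -0.20744848251342773), 0.018044523894786835) [[0.5340884873731114, -0.2232572424360202, 0.1332713810627623], [0.5495468115740428, -0.20885983306370298, 0.14086334364968145], [0.5640754895781885, -0.19248019463609986, 0.14518501582898583]]
side tube 152 ((0.5418542623519897, -0.21196940541267395), 0.02400095760822296) [[0.518459186210187, -0.22470925919713952, 0.07254803306707625], [0.5384326204295985, -0.2182577146671547, 0.10108759353651339], [0.5641032400236738, -0.2068727188393731, 0.1282618318311017]]
side post bright 62 [ 0.5433 -0.2004  0.5349] [0.1273 0.6231]
pin 0.88 [ 0.4466 -0.2232  0.0012]
pin 0.86 [ 0.5492 -0.2081 -0.0022]
```

Run:
```python
from h import *
np.set_printoptions(precision=4,suppress=True)
c=np.array([.549,-.207])
for cam in ['wrist','side']:
    p,im,d=shot(cam); P=cloud(p,d,d>0)
    r=np.hypot(*(P[:,:2]-c).T); Q=P[(r<.036)&(r>.021)&(P[:,2]>.04)&(P[:,2]<.135)]
    if len(Q): print(cam,len(Q),np.median(Q,0),np.degrees(np.arctan2(*(np.median(Q,0)[:2]-c)[::-1])))
    T=Q[Q[:,2]>.12]
    if len(T): print('topend',len(T),T.mean(0),np.degrees(np.arctan2(*(T.mean(0)[:2]-c)[::-1])))
```

```text
wrist 197 [ 0.5196 -0.2096  0.0994] -174.90001253974856
topend 67 [ 0.522  -0.2107  0.1246] -172.27096976291494
side 57 [ 0.5212 -0.2144  0.0907] -165.13111871953734
topend 11 [ 0.5216 -0.2124  0.1257] -168.85701062444218
```

```bash
python3 -c "
from h import *
y=np.pi+np.radians(8.5)
go([.549,-.207,.19],y)
go([.549,-.207,.091],y)"
```

```text
shift [-1.36 -0.95  5.1 ] turn [-0.   0.  -9.4]
shift [-1.36 -0.95  9.06] turn [-0.   0.  -9.4]
```

Call:
step_arm(
  rows=[
    [[-0.7, -0.5, 1.5], [0, 0, -5], 1],
    [[-1.36, -0.96, 3], [0, 0, -9.4], 1],
    [[-1.36, -0.96, 4.5], [0, 0, -9.4], 1],
    [[-1.36, -0.96, 5], [0, 0, -9.4], 1],
    [[-1.36, -0.96, 5.1], [0, 0, -9.4], 1],
    [[-1.36, -0.96, 5.1], [0, 0, -9.4], 1],
    [[-1.36, -0.96, 5.1], [0, 0, -9.4], 1],
  ],
)

```text
t: 17.38
tcp_pos: [0.5497, -0.2081, 0.1912]
tool_rot: [-3.14, 0.002, -2.994]
force: [0.5, -0.3, 1.0]
finger_gap: 0.0856
gripper_force: 0.0
```

Run:
```python
from h import *
o=robot.observe(); print(o['t'],o['tcp_pos'],o['tool_rot'])
shot('wrist','w3')
go([.549,-.207,.091],np.pi+np.radians(8.5))
```

```text
17.3833 [ 0.54970621 -0.20807839  0.19123688] [-3.13996134e+00  1.90880382e-03 -2.99380782e+00]
shift [0.04 0.06 4.03] turn [-0.1  0.2 -0. ]
```

View pics/w3.png

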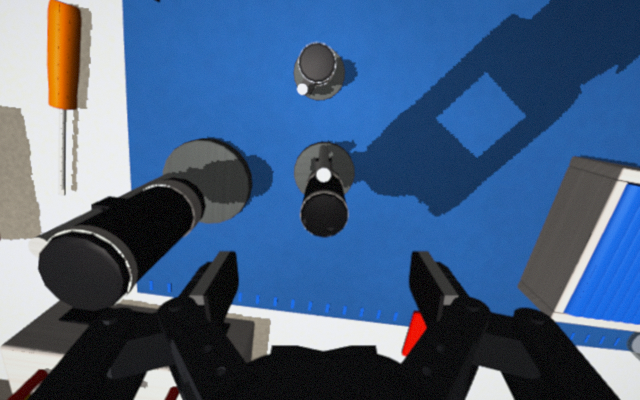

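The picture shows the tube top at (325,212) between the fingers, the post at (323,174) well aligned toward the camera, and the large microscope clear of the left finger. I descend and grip.

Call:
step_arm(
  rows=[
    [[0.04, 0.06, 1], [0, 0, 0], 1],
    [[0.04, 0.06, 2], [0, 0, 0], 1],
    [[0.04, 0.06, 3], [0, 0, 0], 1],
    [[0.04, 0.06, 3.7], [0, 0, 0], 1],
    [[0.04, 0.06, 4], [0, 0, 0], 1],
    [[0.04, 0.06, 4], [0, 0, 0], 1],
    [[0.04, 0.06, 4], [0, 0, 0], 0.6],
    [[0.04, 0.06, 4], [0, 0, 0], 0.4],
    [[0.04, 0.06, 4], [0, 0, 0], 0.2],
    [[0.04, 0.06, 4], [0, 0, 0], 0],
  ],
)

```text
t: 18.27
tcp_pos: [0.5484, -0.2067, 0.0914]
tool_rot: [-3.14, 0.002, -2.994]
force: [-0.0, 1.1, 1.2]
finger_gap: 0.0386
gripper_force: 0.0
```

Call:
step_arm(
  rows=[
    [[0, 0, 0], [0, 0, 0], 0],
    [[0, 0, 0], [0, 0, 0], 0],
    [[0, 0, 0], [0, 0, 0], 0],
    [[0, 0, 0], [0, 0, 0], 0],
  ],
)

```text
t: 18.6
tcp_pos: [0.5486, -0.2072, 0.0914]
tool_rot: [-3.139, 0.002, -2.994]
force: [-0.9, -2.4, 5.9]
finger_gap: 0.0325
gripper_force: 59.5
```

Call:
step_arm(
  rows=[
    [[0, 0, -0.2], [0, 0, 0], 0],
    [[0, 0, -0.6], [0, 0, 0], 0],
    [[0, 0, -1.4], [0, 0, 0], 0],
    [[0, 0, -2.4], [0, 0, 0], 0],
    [[0, 0, -3.4], [0, 0, 0], 0],
    [[0, 0, -4.4], [0, 0, 0], 0],
    [[0, 0, -5], [0, 0, 0], 0],
    [[0, 0, -5.2], [0, 0, 0], 0],
    [[0, 0, -5.2], [0, 0, 0], 0],
    [[0, 0, -5.2], [0, 0, 0], 0],
  ],
)

```text
t: 19.43
tcp_pos: [0.5463, -0.2053, 0.2187]
tool_rot: [3.139, -0.003, -2.994]
force: [-0.4, -0.4, -9.3]
finger_gap: 0.0325
gripper_force: 61.4
```

Run:
```python
from h import *
np.set_printoptions(precision=4,suppress=True)
o=robot.observe(); print(o['t'],o['tcp_pos'],o['tool_rot'],o['force'],o['finger_gap'])
c=o['tcp_pos'][:2]
for cam in ['scene','side']:
    p,im,d=shot(cam,'lift_'+cam); P=cloud(p,d,d>0); P=P[np.hypot(*(P[:,:2]-c).T)<.05]
    Q=P[P[:,2]<.175]; 
    if len(Q):
        z0=np.percentile(Q[Q[:,2]>.09][:,2],3); F=Q[(Q[:,2]>.1)&(Q[:,2]<.152)]; print(cam,len(F),'bottom~',z0,cv2.minEnclosingCircle(F[:,:2].astype(np.float32)), np.median(F,0))
go([.580,.138,o['tcp_pos'][2]],np.pi+np.radians(8.5))
```

```text
19.4333 [ 0.5463 -0.2053  0.2187] [ 3.1392 -0.0027 -2.9938] [-0.4255 -0.3813 -9.3128] 0.03248783659700395
scene 306 bottom~ 0.1311354916807528 ((0.54365074634552, -0.205666184425354), 0.036154087632894516) [ 0.551  -0.2007  0.1404]
side 276 bottom~ 0.13223023965933572 ((0.5467572808265686, -0.2052881270647049), 0.0347718708217144) [ 0.5448 -0.2145  0.1416]
shift [-3.36 13.38  0.  ] turn [ 0.2 -0.2 -0. ]
```

Call:
step_arm(
  rows=[
    [[-0.15, 0.6, 0], [0, 0, 0], 0],
    [[-0.4, 1.6, 0], [0, 0, 0], 0],
    [[-0.7, 2.8, 0], [0, 0, 0], 0],
    [[-1.0, 4, 0], [0, 0, 0], 0],
    [[-1.3, 5.2, 0], [0, 0, 0], 0],
    [[-1.6, 6.4, 0], [0, 0, 0], 0],
    [[-1.9, 7.6, 0], [0, 0, 0], 0],
    [[-2.2, 8.8, 0], [0, 0, 0], 0],
    [[-2.5, 10, 0], [0, 0, 0], 0],
    [[-2.8, 11.2, 0], [0, 0, 0], 0],
  ],
)

```text
t: 20.37
tcp_pos: [0.5744, 0.0831, 0.2185]
tool_rot: [3.141, -0.003, -2.994]
force: [0.9, -0.5, -7.9]
finger_gap: 0.0324
gripper_force: 61.3
```

Call:
step_arm(
  rows=[
    [[-0.3, 1.2, 0], [0, 0, 0], 0],
    [[-0.5, 2.0, 0], [0, 0, 0], 0],
    [[-0.56, 2.18, 0], [0, 0, 0], 0],
    [[-0.56, 2.18, 0], [0, 0, 0], 0],
    [[-0.56, 2.18, 0], [0, 0, 0], 0],
    [[-0.56, 2.18, 0], [0, 0, 0], 0],
  ],
)

```text
t: 20.87
tcp_pos: [0.5809, 0.1361, 0.2192]
tool_rot: [-3.141, -0.002, -2.995]
force: [0.3, 0.1, -7.9]
finger_gap: 0.033
gripper_force: 61.6
```

```bash
cat > m4.py <<'E'
from h import *
np.set_printoptions(precision=4,suppress=True)
import sys
o=robot.observe(); print(o['t'],o['tcp_pos'],o['tool_rot'],o['force'],o['finger_gap'])
c=o['tcp_pos'][:2]; zb=o['tcp_pos'][2]-.0914
for cam in ['scene','side']:
    p,im,d=shot(cam,sys.argv[1]+cam); P=cloud(p,d,d>0); P=P[np.hypot(*(P[:,:2]-c).T)<.05]
    F=P[(P[:,2]>zb+.009)&(P[:,2]<zb+.018)]; print(cam,len(F),cv2.minEnclosingCircle(F[:,:2].astype(np.float32)), np.median(F,0))
go([.580,.138,.165],np.pi+np.radians(8.5))
E
python3 m4.py over
```

```text
20.8667 [0.5809 0.1361 0.2192] [-3.1411 -0.002  -2.9945] [ 0.3122  0.0641 -7.9451] 0.032986043228786774
scene 299 ((0.580188512802124, 0.137395977973938), 0.0356413759291172) [0.5853 0.138  0.1412]
side 158 ((0.5801879167556763, 0.13365934789180756), 0.035618748515844345) [0.5811 0.1311 0.1433]
shift [0.03 0.1  2.19] turn [-0.  -0.1 -0.1]
```

Call:
step_arm(
  rows=[
    [[0, 0.08, 0.6], [0, 0, 0], 0],
    [[0, 0.08, 1.2], [0, 0, 0], 0],
    [[0, 0.08, 1.7], [0, 0, 0], 0],
    [[0, 0.08, 2.0], [0, 0, 0], 0],
    [[0, 0.08, 2.15], [0, 0, 0], 0],
    [[0, 0.08, 2.2], [0, 0, 0], 0],
    [[0, 0.08, 2.2], [0, 0, 0], 0],
  ],
)

```text
t: 21.55
tcp_pos: [0.5816, 0.1386, 0.1652]
tool_rot: [-3.142, 0.001, -2.995]
force: [-0.8, -0.6, -7.9]
finger_gap: 0.0326
gripper_force: 61.8
```

Call:
step_arm(
  rows=[
    [[0, 0, 0.03], [0, 0, 0], 0],
    [[0, 0, 0.06], [0, 0, 0], 0],
    [[0, 0, 0.09], [0, 0, 0], 0],
    [[0, 0, 0.1], [0, 0, 0], 0],
    [[0, 0, 0.1], [0, 0, 0], 0],
    [[0, 0, 0.1], [0, 0, 0], 0],
  ],
)

```text
t: 22.05
tcp_pos: [0.5812, 0.139, 0.1627]
tool_rot: [-3.142, 0.0, -2.994]
force: [0.4, -0.2, -7.1]
finger_gap: 0.0329
gripper_force: 61.8
```

Call:
step_arm(
  rows=[
    [[0, 0, 0.03], [0, 0, 0], 0],
    [[0, 0, 0.05], [0, 0, 0], 0],
    [[0, 0, 0.05], [0, 0, 0], 0],
    [[0, 0, 0.05], [0, 0, 0], 0],
  ],
)

```text
t: 22.38
tcp_pos: [0.5812, 0.139, 0.1613]
tool_rot: [3.142, 0.0, -2.994]
force: [1.1, 0.0, -7.3]
finger_gap: 0.0331
gripper_force: 61.8
```

Call:
step_arm(
  rows=[
    [[0, 0, 0.03], [0, 0, 0], 0],
    [[0, 0, 0.05], [0, 0, 0], 0],
    [[0, 0, 0.05], [0, 0, 0], 0],
    [[0, 0, 0.05], [0, 0, 0], 0],
  ],
)

```text
t: 22.72
tcp_pos: [0.5814, 0.139, 0.1611]
tool_rot: [-3.141, 0.001, -2.994]
force: [-2.7, -0.0, 2.1]
finger_gap: 0.0328
gripper_force: 62.1
```

Call:
step_arm(
  rows=[
    [[0, 0, -0.03], [0, 0, 0], 0],
    [[0, 0, -0.03], [0, 0, 0], 0.3],
    [[0, 0, -0.03], [0, 0, 0], 0.45],
    [[0, 0, -0.03], [0, 0, 0], 0.6],
    [[0, 0, -0.03], [0, 0, 0], 0.8],
    [[0, 0, -0.03], [0, 0, 0], 1],
    [[0, 0, -0.03], [0, 0, 0], 1],
    [[0, 0, -0.03], [0, 0, 0], 1],
    [[0, 0, -0.03], [0, 0, 0], 1],
  ],
)

```text
t: 23.47
tcp_pos: [0.5813, 0.139, 0.1608]
tool_rot: [-3.142, 0.0, -2.994]
force: [1.3, 0.3, 0.4]
finger_gap: 0.0859
gripper_force: 0.0
```

```bash
cat > m5.py <<'E'
from h import *
np.set_printoptions(precision=4,suppress=True)
import sys
o=robot.observe(); print(o['t'],o['tcp_pos'],o['tool_rot'],o['force'],o['finger_gap'])
for cam in sys.argv[2:]:
    p,im,d=shot(cam,sys.argv[1]+cam); P=cloud(p,d,d>0); P=P[np.hypot(P[:,0]-.581,P[:,1]-.139)<.045]
    for n,a,b in (('foot',.079,.089),('top',.202,.216)):
        F=P[(P[:,2]>a)&(P[:,2]<b)]
        if len(F)<20: continue
        M=F[abs(F[:,2]-np.median(F[:,2]))<.003]; A=np.linalg.lstsq(np.c_[M[:,:2]-[.581,.139],np.ones(len(M))],M[:,2],rcond=None)[0]
        print(cam,n,len(F),cv2.minEnclosingCircle(F[:,:2].astype(np.float32)),np.median(F,0),'slopes deg',np.degrees(A[:2]),A[2])
E
python3 m5.py rel side scene
```

```text
23.4667 [0.5813 0.139  0.1608] [-3.1415  0.0003 -2.9938] [1.2786 0.3347 0.381 ] 0.08594972825022969
side foot 157 ((0.5809343457221985, 0.13802115619182587), 0.0360698364675045) [0.5817 0.1326 0.0849] slopes deg [-0.0382  0.9594] 0.08496996271599534
side top 45 ((0.5761592388153076, 0.14012786746025085), 0.04326475039124489) [0.5738 0.1381 0.2094] slopes deg [1.9483 0.7141] 0.21021472508523165
scene foot 273 ((0.5813603401184082, 0.13871997594833374), 0.034462060779333115) [0.5859 0.1405 0.0833] slopes deg [ 0.6141 -0.3641] 0.08315636378594124
scene top 92 ((0.5873298645019531, 0.1405334621667862), 0.04358624294400215) [0.5852 0.1403 0.2087] slopes deg [0.3167 0.145 ] 0.20853722784237413
```

Call:
step_arm(
  rows=[
    [[0, 0, -0.5], [0, 0, 0], 1],
    [[0, 0, -1.5], [0, 0, 0], 1],
    [[0, 0, -2.7], [0, 0, 0], 1],
    [[0, 0, -3.9], [0, 0, 0], 1],
    [[0, 0, -5.1], [0, 0, 0], 1],
    [[1, 0, -6.3], [0, 0, 0], 1],
    [[2, 0, -7], [0, 0, 0], 1],
    [[2, 0, -7], [0, 0, 0], 1],
    [[2, 0, -7], [0, 0, 0], 1],
    [[2, 0, -7], [0, 0, 0], 1],
  ],
)

```text
t: 24.4
tcp_pos: [0.5318, 0.1316, 0.3354]
tool_rot: [3.142, 0.0, -2.994]
force: [-0.1, -0.3, -0.2]
finger_gap: 0.0855
gripper_force: 0.0
```

```bash
python3 m5.py fin side scene wrist
python3 - <<'E'
import cv2,numpy as np
a=cv2.imread('pics/finside.png');b=cv2.imread('pics/finscene.png')
cv2.imwrite('pics/fincrop.png',np.hstack([cv2.resize(a[110:230,250:390],None,fx=2.8,fy=2.8),cv2.resize(b[150:270,310:450],None,fx=2.8,fy=2.8)]))
E
```

```text
24.4 [0.5318 0.1316 0.3354] [ 3.1416  0.0001 -2.994 ] [-0.0707 -0.2847 -0.1971] 0.08549192315100639
side foot 152 ((0.5846753120422363, 0.13906672596931458), 0.03712454065680504) [0.5835 0.1315 0.0851] slopes deg [ 0.2777 -0.7556] 0.08532025585324503
side top 66 ((0.581693708896637, 0.13905112445354462), 0.019986044615507126) [0.5805 0.1339 0.2108] slopes deg [ 0.7092 -2.7325] 0.21098908475130337
scene foot 270 ((0.581159770488739, 0.13886862993240356), 0.034368548542261124) [0.5862 0.14   0.083 ] slopes deg [ 0.0604 -0.0025] 0.08295706908521329
scene top 104 ((0.5801417827606201, 0.13805793225765228), 0.018191928043961525) [0.5833 0.139  0.2091] slopes deg [-0.4722  0.6069] 0.2090230309285952
wrist foot 1029 ((0.5814299583435059, 0.1396004557609558), 0.03384394198656082) [0.5731 0.1391 0.0828] slopes deg [ 0.2243 -0.023 ] 0.08279849516307353
wrist top 898 ((0.5816731452941895, 0.13990511000156403), 0.017612554132938385) [0.5795 0.1395 0.2086] slopes deg [1.4039 0.3356] 0.20857543082068336
```

View pics/fincrop.png

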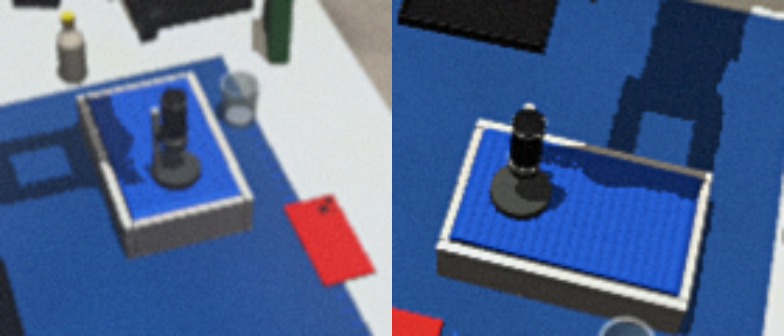

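View pics/finwrist.png

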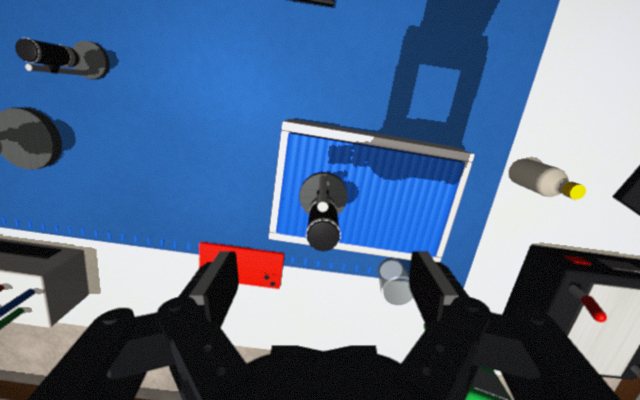

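The crops show the microscope upright on the deck, at (175,140) on the left and (525,155) on the right. In the wrist picture it stands at (323,200) on the slats. Compared with where it stood on the table, it rose 69.8 mm with almost no tilt, so the deck does not sag there. The phone, bottle and cup look undisturbed.

```bash
python3 -c "
from plant import robot
print(robot.hand_in())"
```

```text
the job is handed in; nothing more can be done
None
```

The microscope stands upright and level on the deck over the beam, about 66 mm from the deck's middle on the −y side; the gripper is clear and the job was handed in at about 24.6 s.

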